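Clamp a bottle with the sunken cam knob

ROBOT

A 6-joint arm with a two-finger parallel gripper is mounted at the origin on a cart in front of the work surface, level with it; the furniture and walls round the work are solid. World frame = base frame: x ahead of the robot, y to its left, z up, the work surface at z = 0. Lengths are in m, angles in degrees, forces in N, time in s.
With the tool pointing down it reaches from about 0.275 to 0.725 m from the base axis. Payload 5.6 kg.
Tool frame: the origin (TCP) lies midway between the tips of the shut fingers; the grasp point (between the pads) lies 19 mm behind it (manip.hold_point_z is the z of the grasp point in the tool frame, in m); z points along the fingers, y is the line along which they close (so a half turn about z gives the same grasp; the last joint's range is limited). The gripper opens to 85 mm and grips with 20 to 120 N. Pads are 22 mm wide; open, the fingers measure 114 mm over their backs; the gripper's body (76 mm by 85 mm) begins 54 mm behind the grasp point. The pads swing forward as they close: fully open they stand 13 mm farther back than shut.
Start: joints at [-58.121, 14.616, 6.199, 0, -81.583, -16.306], TCP at [0.148, -0.53, 0.202] pointing down, gripper open.
Joint ranges: [-168.99, 168.99], [-69.2, 112.95], [-62.41, 85.93], [-164.36, 98.24], [-168.68, -3.75], [-174.98, 174.98]. Speed limits (degrees/s): [147.25, 147.25, 180, 180, 180, 180].

INTERFACE

Orientations are given as [roll, pitch, yaw] about the fixed x, y, z axes, in that order (R = Rz(yaw) Ry(pitch) Rx(roll)).
In Python, from rig import manip, snapshot, camera_info gives the robot as it stands.
- The arm moves only by the tool drive_tool, never from a script. Its argument "moves" is one flat list of numbers, 6 for each row, row after row: the shift along the tool's x, y, z in m, then the turn, a rotation vector about the tool's x, y, z in rad. A call has 1 to 12 rows; each row is the pose to reach, as a shift and turn from the pose commanded when the call began, along the tool's axes at that moment; what a row does not reach only later rows make up. A row lasts 1/12 s, in which the tool goes at most 41.7 mm and 7.16 degrees, less where a joint would pass 70% of its speed; a pose out of reach is approached as far as the arm can. A call with a gripper value outside its range is refused whole. "claw" is the finger opening in m, from 0 to 0.0854, set as the call begins (left out, the last holds). The fingers move at their own pace and stop on an object; "force" is the grip in N (left out, the last holds). Time passes only in rows, so rows that repeat a pose let the fingers close. It gives the time, the measured TCP pose, the force, the opening and the grip force at its end, in the units of the state.
- manip.read_state(): the state, without advancing time (a new reading comes with each control period).
- snapshot(name): name is "scene" or "top" or "wrist"; returns the picture (400x640x3 uint8, red, green, blue); there is no depth.
- camera_info(name): a dict with "fovy" (degrees; the focal length in pixels is half the picture's height over the tangent of half this angle, whatever the lens; pixels are square), "cx", "cy" (the principal point, pixels), "R" (3x3) and "t" (3): a world point X has camera coordinates R X + t; the wrist camera has in their place "tool_from_camera" (4x4, takes a point from camera to tool coordinates, whose origin is the TCP and whose axes are the flange's). Camera axes: x right, y down, z forward; pixel columns grow to the right and rows downward; lengths in m; the calibration is good to about 2 mm. The wrist camera is an equidistant fisheye: a pixel r from the principal point sees the ray r / f radians off the axis. A picture is of the moment at which its call begins: read the wrist's pose just before it. camera_info takes no time and is no camera call.
- manip.finish_job(): hands the job in; it is judged then, once.
The state is a dict: "t": time; "joint_positions": joint angles; "qvel": joint speeds; "joint_efforts": joint torques, N m; "tool_pos": TCP position; "tcp_rot": TCP orientation; "wrist_force": force on the tool from outside, world axes, zero at the start; "ft_torque": the same for the moment, N m; "grip_width": finger opening in m; "finger_force": force on a finger pad.
Only numpy, scipy, OpenCV 4.12 (cv2) and the standard library are available. Lean on these libraries where they do the work, as an engineer would, in place of code of your own. Each camera call takes 0.05 s, during which the arm holds its last target. There are 200 camera calls.

TASK

Stand the slim tall bottle upright in the open bay of the bench clamp, in front of its V-shaped stop, and let go of it. Then turn the knob sunk in the clamp's round well clockwise, taking fresh grips as needed, until its cam holds the bottle snugly against the V stop: clearly gripped, but do not force it. Leave the squat bottle beside it where it stands.

Things in the scene. Friction and masses are not known exactly. Their poses are not given: they have to be found in the camera images.
- clamp: Fixed bench clamp on a grey base plate 8 mm thick. Origin on the knob's axis at bench height, x along the base from the knob to the bottle bay, z up. Base plate x = -60 to 120 mm, y = -66 to 66 mm. On it an aluminium block, x = -41 to 41 mm, y = -66 to 66 mm, top at z = 100 mm, with the knob in a round well in its top.
- well (a point): Centre of the mouth of the well, on the knob's axis, 100 mm above the bench. The well is 74 mm in diameter and 44 mm deep. Beside the knob's bar there are 29 mm on each side to the wall, so fingers opened wide do not fit in.
- knob_grip (a point): On the knob's axis, at mid-height of its grip bar, 73 mm above the bench. The black bar is 46 mm long (this point's x axis), 16 mm wide (y) and 25 mm tall; its underside is 5 mm above the floor of the well, its top 14 mm below the rim. This point turns with the knob.
- knob (a joint): Knob angle, rad, 0 to 3.5, growing clockwise from above (bar along the clamp's x axis at 0); starts at 0 to 0.35, stays where left. Free turning takes 0.05 N m. At 2 to 3 rad, depending on how the stop is set, the bottle is home and the resistance begins to rise, by about 0.05 N m per 0.1 rad. 0.12 to 0.2 N m over free turning is a snug grip; more is forcing it.
- cam (a point): On the knob's axis at the height of its flat steel cam, 36 mm above the bench, below the well. The cam's reach towards the bay is 36 mm at knob angle 0 and grows by 6 mm per rad; turned clockwise it comes out of the block and pushes the bottle to the stop.
- v_stop: Fixed stop at the far end of the bay with an aluminium V jaw: two upright walls, tops 49 mm above the bench, at 90 degrees to each other, mouth about 50 mm wide towards the knob. The jaw gives way on stiff springs (8 N per mm). The stop is set at a different distance from the knob each time. Origin on the base plate under the axis of a seated bottle; axes as the clamp's.
- nest (a point): Where the centre of the slim bottle (half-way up) is when it stands on the base plate and touches both walls of the V: 52 mm above the bench, 67 to 73 mm from the knob's axis. Its side is then 7 to 13 mm from the block; it may be put down up to 5 mm nearer the knob, as the cam pushes it home.
- bottle_mid (a point): Centre, half-way up, of the loose slim bottle to be clamped: round, white, 38 mm in diameter up to 72 mm, then a ribbed cap 34 mm in diameter, 88 mm tall in all, about 0.12 kg. It stands upright on the bench beyond the clamp.
- squat_mid (a point): Centre, half-way up, of the squat bottle, a bystander: 43 mm in diameter, 68 mm tall, loose, upright on the bench. The two bottles may have changed places.
There are look-alikes about, which are no part of the job. Leave any pink or purple look-alike of the part that bears bottle_mid alone.

How it is judged (in metres and radians):
On the way, in this order (a step that is already met when the one before it is completed fails the run):
1. the slim bottle stands upright in the bay at the V stop, let go (horizontal distance between bottle_mid and nest below 0.012 m and z of bottle_mid in the frame of nest below 0.004 m and angle between bottle_mid's own z axis and vertical below 0.12 rad and contact force between bottle and the fingers below 0.1 N and contact force between v_stop and anything else below 1.5 N), for 0.2 s.
2. the knob is turned clockwise until the cam grips the bottle against the V stop (value of joint knob above 1.6 rad and contact force between v_stop and anything else above 4 N), for 0.2 s.
At the end, for the whole second after the job is handed in: The slim bottle stands upright (within 0.1 rad) on the base plate, within 8 mm of its seated place at the V stop, and is held there by the turned cam with more than 4 N on the stop's jaw; the squat bottle is within 30 mm of where it stood (all of step 2 and horizontal distance between bottle_mid and nest below 0.008 m and z of bottle_mid in the frame of nest below 0.004 m and angle between bottle_mid's own z axis and vertical below 0.1 rad and distance of squat_mid from where it was at the start of the episode below 0.03 m); the robot touches nothing.
It fails at once if the clamp is forced (over 40 N on the V stop) (contact force between v_stop and anything else above 40 N).
It fails at once if the squat bottle is knocked away (30 mm) or over (distance of squat_mid from where it was at the start of the episode above 0.03 m or angle between squat_mid's own z axis and vertical above 0.4 rad).
It also fails if it takes over 72 s, if anything falls off the work surface, if the arm or the gripper's body presses on something with over 40 N, if the wrist force passes 120 N, or if a joint passes its speed limit or range.

## Working session

There is one attempt and no reset: what is moved stays moved. The work goes in short steps, Python scripts to look and compute and a tool call to move; the robot and the scene stay as the last step left them, time stands still between calls to the robot, and variables do not carry over. Pictures are saved under pics/ and viewed, at most 10 in all, crops included, and the job is handed in when it is done.

Besides the shell and the picture viewer there is one more tool, called after "Request:" as a command line: name --argument value ..., lists and objects as JSON in quotes. drive_tool: Moves the arm, as the interface text tells. Its arguments: {"type":"object","properties":{"moves":{"type":"array"},"claw":{"type":"number"},"force":{"type":"number"}},"required":["moves"]}

```bash
ls; mkdir -p pics; python3 - <<'E'
from rig import manip, snapshot, camera_info
import cv2
s=manip.read_state();print(s)
print(manip.hold_point_z)
for n in("scene","top"):
    cv2.imwrite(f"pics/{n}0.png",snapshot(n)[:,:,::-1]); print(n,camera_info(n))
print(camera_info("wrist"))
E
```

```text
pics
{'t': 0.0, 'joint_positions': array([-5.81213580e+01,  1.46520313e+01,  6.12906667e+00, -2.76229352e-02,
       -8.15832368e+01, -1.63060557e+01]), 'qvel': array([ 0.00637741,  0.00222088, -0.01835139,  0.01583561, -0.04929788,
       -0.07639633]), 'joint_efforts': array([ 6.20643095e-05, -3.86628771e+01,  2.37941211e+01,  5.36540061e+00,
       -5.98220053e-03, -8.87470406e-06]), 'tool_pos': array([ 0.14755041, -0.52924985,  0.20089298]), 'tcp_rot': array([ 1.79890400e+02, -3.59919596e-03, -1.64431479e+02]), 'wrist_force': array([-0.37980318, -0.33539883,  0.25714183]), 'ft_torque': array([0.02414596, 0.04868648, 0.03480761]), 'finger_force': 0.0, 'grip_width': 0.08522397720629667}
-0.0187
scene {'fovy': 48.38700649607594, 'cx': 316.3891828514349, 'cy': 200.0490916480085, 'R': array([[-0.48360814, -0.87498637, -0.02284788],
       [-0.53436415,  0.31581799, -0.78403696],
       [ 0.69323742, -0.36695757, -0.6202935 ]]), 't': array([0.4683665 , 0.28948576, 0.60196069])}
top {'fovy': 55.43806125078973, 'cx': 324.20030843040837, 'cy': 202.0608513083779, 'R': array([[ 0.0888601 , -0.99604152, -0.00227478],
       [-0.97430064, -0.08644548, -0.20800347],
       [ 0.20698345,  0.02069953, -0.97812544]]), 't': array([0.17999715, 0.60590462, 0.81377485])}
{'fovy': 65.70646984690485, 'cx': 318.39695339126536, 'cy': 200.23485387845986, 'tool_from_camera': array([[ 4.40749630e-04, -9.54410241e-01, -2.98497734e-01,
         7.59791991e-02],
       [ 9.99999884e-01,  3.63341792e-04,  3.14817973e-04,
        -3.52134345e-04],
       [-1.92008796e-04, -2.98497838e-01,  9.54410291e-01,
        -1.72232187e-01],
       [ 0.00000000e+00,  0.00000000e+00,  0.00000000e+00,
         1.00000000e+00]])}
```

View pics/scene0.png

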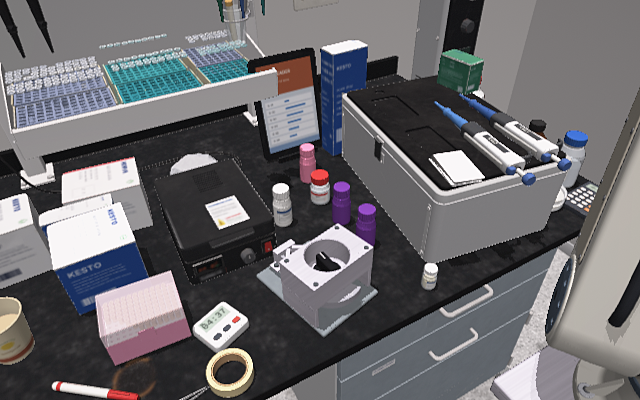

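View pics/top0.png

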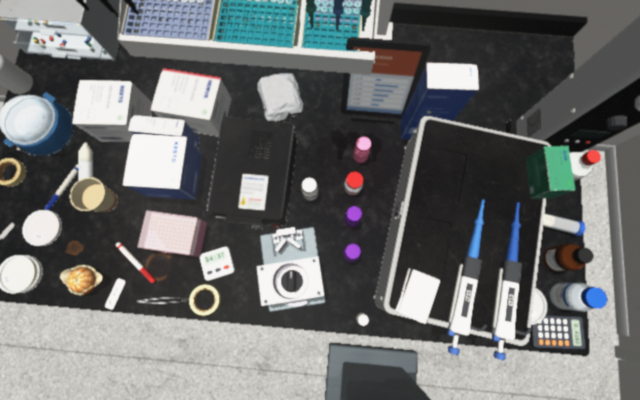

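Scene view: the clamp is at (325,275), with its bay on the far side. The candidates are:
- White bottle with white cap, scene (282,205), top (309,188): the slim bottle.
- Red-capped squat bottle, scene (320,187), top (354,183): the bystander.
- Small white vial, scene (429,276): too small.
- Pink and purple bottles: to be left alone.

I'll measure these and confirm in a crop.

```bash
cat > h.py <<'E'
import numpy as np, cv2
from rig import manip, snapshot, camera_info
def f_(c): return 200/np.tan(np.radians(c["fovy"]/2))
def ray(n,p):
    c=camera_info(n);f=f_(c);d=np.array([(p[0]-c["cx"])/f,(p[1]-c["cy"])/f,1.]);R=c["R"]
    return -R.T@c["t"], R.T@d
def onz(n,p,z):
    o,d=ray(n,p); return o+d*(z-o[2])/d[2]
def proj(n,X):
    c=camera_info(n);f=f_(c);q=c["R"]@np.asarray(X,float)+c["t"];return f*q[:2]/q[2]+[c["cx"],c["cy"]]
from scipy.spatial.transform import Rotation as Ro
def toolT():
    s=manip.read_state();return Ro.from_euler("xyz",s["tcp_rot"],degrees=True).as_matrix(),np.array(s["tool_pos"])
def wray(p,T):
    c=camera_info("wrist");f=f_(c);u=np.array([p[0]-c["cx"],p[1]-c["cy"]]);r=np.hypot(*u);th=r/f
    d=np.array([*(u/max(r,1e-9)*np.sin(th)),np.cos(th)]);M=c["tool_from_camera"];R,t=T
    return R@M[:3,3]+t, R@(M[:3,:3]@d)
def wonz(p,z,T):
    o,d=wray(p,T);return o+d*(z-o[2])/d[2]
E
python3 - <<'E'
from h import *
a=cv2.imread("pics/scene0.png");b=cv2.imread("pics/top0.png")
A=cv2.resize(a[140:330,240:440],None,fx=3,fy=3,interpolation=cv2.INTER_CUBIC)  # 600x570
B=b[160:320,240:380]
cv2.imwrite("pics/c1.png",A)
cv2.imwrite("pics/c2.png",cv2.resize(B,None,fx=4,fy=3.7 and 4,interpolation=cv2.INTER_CUBIC)[:600])
for n,p,z in [("top",(309,184),.088),("scene",(281,188),.088),("scene",(284,221),0),("top",(354,180),.068),("scene",(319,174),.068),("top",(291,281),.1),("scene",(327,249),.1)]:
    print(n,p,onz(n,p,z).round(4))
E
```

```text
top (309, 184) [0.6211 0.2705 0.088 ]
scene (281, 188) [0.6174 0.2713 0.088 ]
scene (284, 221) [0.6195 0.2704 0.    ]
top (354, 180) [0.645  0.1686 0.068 ]
scene (319, 174) [0.646  0.1701 0.068 ]
top (291, 281) [0.4036 0.287  0.1   ]
scene (327, 249) [0.4142 0.2841 0.1   ]
```

View pics/c1.png

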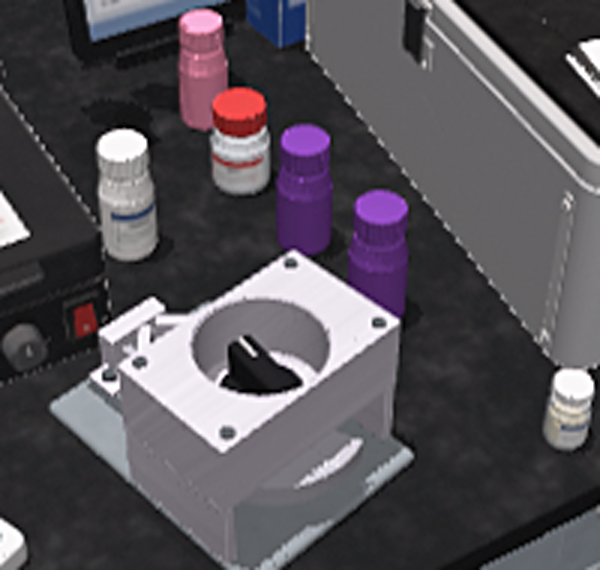

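View pics/c2.png

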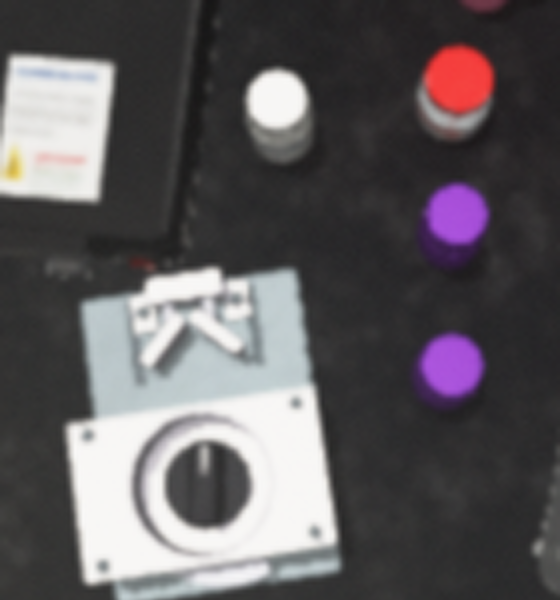

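The crops confirm it. The white-capped slim bottle is in crop 1 at (127,195), is about 88 mm tall, and sits at (0.619, 0.271). The red-capped squat bottle is at (0.645, 0.169). In crop 2 the block-top corners are about (67,424), (315,385), (342,545), (86,584), and the V apex is near (188,315).

```bash
python3 - <<'E'
from h import *
P=[onz("top",(240+x/4,160+y/4),.1) for x,y in [(67,424),(315,385),(342,545),(86,584)]]
P=np.array(P);print(P.round(4),P.mean(0).round(4))
ex=(P[0]+P[1]-P[2]-P[3]);ey=P[0]+P[3]-P[1]-P[2]
print(np.degrees(np.arctan2(ex[1],ex[0])),np.degrees(np.arctan2(-ey[0],ey[1])),np.linalg.norm(ex)/2,np.linalg.norm(ey)/2)
# well circle, refine: bright mask in block, scene corners too
Q=np.array([onz("scene",(240+x/3,140+y/3),.1) for x,y in [(118,368),(290,250),(400,322),(230,455)]]);print(Q.round(4),Q.mean(0).round(4))
print(onz("top",(240+188/4,160+315/4),.049))
R,t=toolT();print(R.round(3),R.T@(np.array([.619,.2705,.2])-t))
E
```

```text
[[0.4283 0.3632 0.1   ]
 [0.4606 0.2333 0.1   ]
 [0.3789 0.2115 0.1   ]
 [0.3473 0.3429 0.1   ]] [0.4038 0.2877 0.1   ]
14.476834549765332 13.739263846621693 0.08400294088158955 0.13447773510079142
[[0.4256 0.3642 0.1   ]
 [0.4602 0.2381 0.1   ]
 [0.3796 0.2171 0.1   ]
 [0.345  0.3415 0.1   ]] [0.4026 0.2902 0.1   ]
[0.49726106 0.31083825 0.049     ]
[[-0.963 -0.268 -0.   ]
 [-0.268  0.963  0.002]
 [ 0.     0.002 -1.   ]] [-0.6687815   0.6439281   0.00206828]
```

Clamp knob axis is at about (0.4035, 0.2885), yaw about 14.3°. The V apex puts the nest about 69.5 mm from the axis, which is within 67–73 mm. First I'll rise, then cross over to the bottle while turning 90°, so the fingers close along x and stay clear of the black box.

Request:
drive_tool --moves '[0,0,-0.04,0,0,0,0,0,-0.08,0,0,0,0,0,-0.12,0,0,0,-0.669,0.644,-0.12,0,0,0,-0.669,0.644,-0.12,0,0,0,-0.669,0.644,-0.12,0,0,0,-0.669,0.644,-0.12,0,0,0,-0.669,0.644,-0.12,0,0,0,-0.669,0.644,-0.12,0,0,0,-0.669,0.644,-0.12,0,0,0,-0.669,0.644,-0.12,0,0,0,-0.669,0.644,-0.12,0,0,0]' --claw 0.07

```text
t: 1.1
tool_pos: [0.3383, -0.2047, 0.3217]
tcp_rot: [180.0, 0.0, -164.4]
wrist_force: [2.0, -0.8, -0.3]
grip_width: 0.0698
finger_force: 0.0
```

Request:
drive_tool --moves '[-0.399,0.384,0,0,0,-0.12,-0.399,0.384,0,0,0,-0.24,-0.399,0.384,0,0,0,-0.36,-0.399,0.384,0,0,0,-0.48,-0.399,0.384,0,0,0,-0.6,-0.399,0.384,0,0,0,-0.72,-0.399,0.384,0,0,0,-0.84,-0.399,0.384,0,0,0,-0.96,-0.399,0.384,0,0,0,-1.08,-0.399,0.384,0,0,0,-1.2,-0.399,0.384,0,0,0,-1.32,-0.399,0.384,0,0,0,-1.44]'

```text
t: 2.1
tool_pos: [0.5925, 0.2258, 0.3213]
tcp_rot: [180.0, -0.0, -81.6]
wrist_force: [0.5, -0.4, 1.4]
grip_width: 0.0696
finger_force: 0.0
```

Request:
drive_tool --moves '[0,0,0.04,0,0,-0.11,0,0,0.08,0,0,-0.11,0,0,0.12,0,0,-0.11,0,0,0.12,0,0,-0.11,0,0,0.12,0,0,-0.11]'

```text
t: 2.52
tool_pos: [0.5907, 0.2228, 0.1997]
tcp_rot: [179.6, -0.2, -75.6]
wrist_force: [0.4, -0.3, 0.7]
grip_width: 0.0701
finger_force: 0.0
```

```bash
python3 - <<'E'
from h import *
s=manip.read_state();print(s["tool_pos"],s["tcp_rot"],s["joint_positions"],s["t"])
cv2.imwrite("pics/w1.png",snapshot("wrist")[:,:,::-1])
E
```

```text
[0.59065604 0.22284051 0.19969021] [ 1.79636025e+02 -1.57675148e-01 -7.56170129e+01] [ 3.48402575e+01  2.44116368e+01  1.99579068e+01  2.05677789e-02
 -8.59423993e+01 -2.04592976e+01] 2.5167
```

View pics/w1.png

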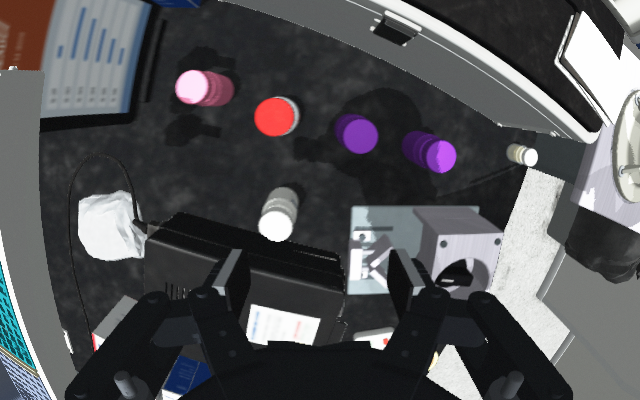

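The wrist view shows the white bottle's cap at (276,226), the red cap at (276,116), and the clamp with its V at (375,262). The black box is at (240,280).

```bash
python3 - <<'E'
from h import *
T=toolT();R,t=T
b=wonz((276,226),.088,T);print(b,wonz((276,116),.068,T))
print("box edge", wonz((200,232),.07,T),wonz((340,262),.07,T))
for g in ([.620,.271],b[:2]): print((R.T@(np.array([g[0],g[1],.065-.0187])-t)).round(4))
E
```

```text
[0.62497261 0.27401506 0.088     ] [0.65114059 0.16885863 0.068     ]
box edge [0.70944454 0.31234611 0.07      ] [0.54739432 0.30663579 0.07      ]
[-0.0392 -0.0374  0.1577]
[-0.0409 -0.043   0.1577]
```

Request:
drive_tool --moves '[-0.02,-0.02,0.01,0,0,0,-0.04,-0.039,0.04,0,0,0,-0.04,-0.039,0.075,0,0,0,-0.04,-0.039,0.105,0,0,0,-0.04,-0.039,0.13,0,0,0,-0.04,-0.039,0.15,0,0,0,-0.04,-0.039,0.157,0,0,0,-0.04,-0.039,0.157,0,0,0]'

```text
t: 3.23
tool_pos: [0.6216, 0.2732, 0.0467]
tcp_rot: [-179.8, 0.0, -75.6]
wrist_force: [-0.2, 1.2, -0.6]
grip_width: 0.07
finger_force: 0.0
```

```bash
python3 - <<'E'
from h import *
s=manip.read_state();print(s["tool_pos"],s["tcp_rot"],s["wrist_force"])
cv2.imwrite("pics/w2.png",snapshot("wrist")[:,:,::-1])
E
```

```text
[0.62161527 0.27320463 0.04670517] [-1.79823560e+02  3.89743174e-02 -7.56238880e+01] [-0.22097917  1.22031048 -0.57648545]
```

View pics/w2.png

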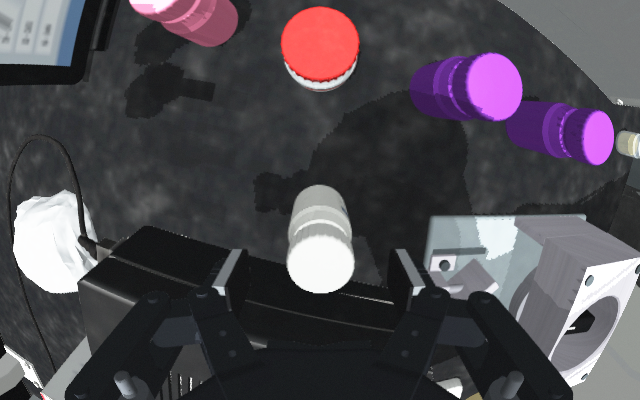

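The bottle's cap at (320,265) is centred between the fingers at (235,278) and (405,280). I'll check how far it sits along the pads.

```bash
python3 - <<'E'
from h import *
T=toolT();R,t=T
for p in((320,265),(320,263)):
    b=wonz(p,.088,T);print(b,R.T@(b-t))
E
```

```text
[0.62204372 0.27104721 0.088     ] [ 0.00220675  0.00052671 -0.0399685 ]
[0.62232512 0.2699624  0.088     ] [ 0.00332745  0.00052375 -0.0399695 ]
```

Only 2–3 mm off along x. I'll correct that, drop 2 mm, then close.

Request:
drive_tool --moves '[0.002,0,0.002,0,0,0,0.002,0,0.002,0,0,0,0.002,0,0.002,0,0,0,0.002,0,0.002,0,0,0,0.002,0,0.002,0,0,0,0.002,0,0.002,0,0,0,0.002,0,0.002,0,0,0,0.002,0,0.002,0,0,0]' --claw 0.02 --force 30

```text
t: 3.95
tool_pos: [0.6215, 0.2708, 0.0448]
tcp_rot: [-179.8, 0.0, -75.6]
wrist_force: [-0.9, -0.2, 6.8]
grip_width: 0.0318
finger_force: 29.8
```

Request:
drive_tool --moves '[0,0,-0.02,0,0,0,0,0,-0.05,0,0,0,0,0,-0.08,0,0,0,0,0,-0.1,0,0,0,0,0,-0.1,0,0,0,0,0,-0.1,0,0,0]'

```text
t: 4.45
tool_pos: [0.6208, 0.271, 0.144]
tcp_rot: [-179.9, 0.1, -75.6]
wrist_force: [-1.2, 0.7, -2.6]
grip_width: 0.0316
finger_force: 30.2
```

```bash
python3 - <<'E'
from h import *
s=manip.read_state();print(s["tool_pos"],s["tcp_rot"],s["wrist_force"],s["grip_width"])
w=snapshot("wrist")[:,:,::-1][100:330,200:440];a=snapshot("scene")[:,:,::-1][100:340,180:420]
cv2.imwrite("pics/l1.png",np.hstack([cv2.resize(w,(400,400)),cv2.resize(a,(400,400))]))
E
```

```text
[0.62075296 0.27099738 0.14400749] [-1.79869856e+02  8.17933315e-02 -7.56201645e+01] [-1.20581379  0.66111944 -2.5908571 ] 0.03158091978149271
```

View pics/l1.png

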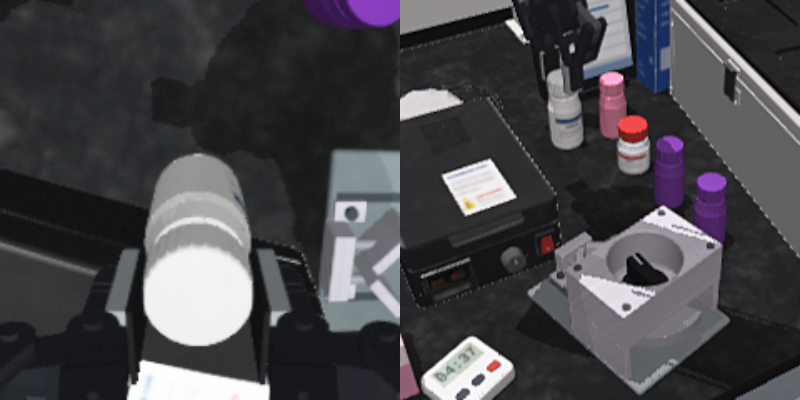

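The bottle is held at its neck and hangs upright, clear of the bench (left crop, cap at (197,290)). Next I'll carry it over the bay and turn to yaw 14.4°.

Request:
drive_tool --moves '[-0.01,0.02,0,0,0,-0.12,-0.02,0.04,0,0,0,-0.24,-0.03,0.06,0,0,0,-0.36,-0.04,0.08,0,0,0,-0.48,-0.05,0.1,0,0,0,-0.6,-0.06,0.12,0,0,0,-0.72,-0.071,0.135,0,0,0,-0.84,-0.071,0.139,0,0,0,-0.96,-0.071,0.139,0,0,0,-1.08,-0.071,0.139,0,0,0,-1.2,-0.071,0.139,0,0,0,-1.32,-0.071,0.139,0,0,0,-1.44]'

```text
t: 5.55
tool_pos: [0.4671, 0.304, 0.141]
tcp_rot: [179.9, 0.2, 7.2]
wrist_force: [1.1, -0.1, -1.9]
grip_width: 0.0316
finger_force: 30.2
```

Request:
drive_tool --moves '[0,0,0,0,0,-0.1,0,0,0,0,0,-0.13,0,0,0,0,0,-0.13,0,0,0,0,0,-0.13]'

```text
t: 5.88
tool_pos: [0.4675, 0.3042, 0.1415]
tcp_rot: [179.9, 0.1, 14.3]
wrist_force: [-0.3, 0.1, -1.9]
grip_width: 0.0316
finger_force: 30.2
```

```bash
python3 - <<'E'
from h import *
s=manip.read_state();print(s["tool_pos"],s["tcp_rot"],s["joint_positions"],s["wrist_force"],s["grip_width"])
w=snapshot("wrist")[:,:,::-1];cv2.imwrite("pics/w3.png",w)
a=snapshot("top")[:,:,::-1][140:320,230:380];cv2.imwrite("pics/t3.png",a)
E
```

```text
[0.46749138 0.3041999  0.14150905] [1.79935342e+02 1.29010151e-01 1.42533568e+01] [ 4.91081046e+01  1.70214904e+01  6.56532675e-01 -2.15272558e-02
 -7.37778615e+01  5.51513647e+01] [-0.34122845  0.11465631 -1.87494637] 0.03158912516066249
```

View pics/w3.png

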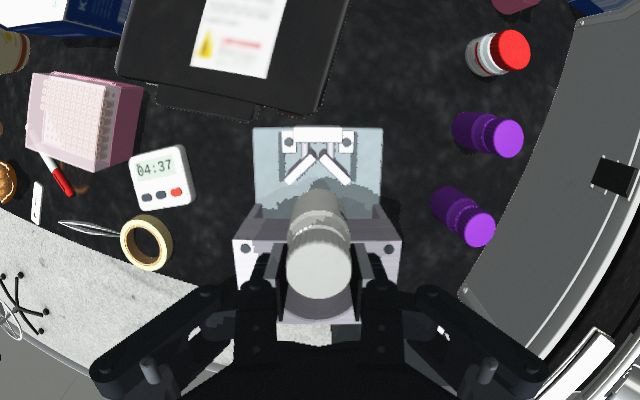

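The wrist view shows the V apex at (318,158), the plate's far corners at (252,128) and (383,128), and the block-top front corners at (232,238) and (401,236).

```bash
python3 - <<'E'
from h import *
T=toolT();R,t=T
c=np.array([.4035,.2885]);a=np.radians(14.3);M=np.array([[np.cos(a),np.sin(a)],[-np.sin(a),np.cos(a)]])
print("tcp in clamp",M@(t[:2]-c))
for n,p,z in [("plateL",(252,128),.008),("plateR",(383,128),.008),("blkL",(232,238),.1),("blkR",(401,236),.1),("apex",(318,158),.049),("wL",(290,183),.049),("wR",(350,183),.049),("cap",(319,270),.184)]:
    X=wonz(p,z,T);print(n,X.round(4),"clamp",(M@(X[:2]-c)).round(4),"tool",(R.T@(X-t)).round(4))
E
```

```text
tcp in clamp [ 0.06622259 -0.00044637]
plateL [0.5059 0.382  0.008 ] clamp [0.1223 0.0653] tool [ 0.0563 -0.0659  0.1339]
plateR [0.5381 0.2555 0.008 ] clamp [ 0.1223 -0.0652] tool [0.0562 0.0646 0.134 ]
blkL [0.4306 0.364  0.1   ] clamp [0.0449 0.0665] tool [-0.0213 -0.0669  0.042 ]
blkR [0.4647 0.2372 0.1   ] clamp [ 0.0467 -0.0648] tool [-0.0195  0.0644  0.0421]
apex [0.4986 0.3122 0.049 ] clamp [ 0.0981 -0.0005] tool [ 0.032 -0.     0.093]
wL [0.4709 0.3308 0.049 ] clamp [0.0757 0.0243] tool [ 0.0096 -0.0248  0.093 ]
wR [0.484  0.2793 0.049 ] clamp [ 0.0757 -0.0288] tool [0.0096 0.0283 0.093 ]
cap [0.4685 0.304  0.184 ] clamp [ 0.0668 -0.0011] tool [ 0.0005  0.0006 -0.042 ]
```

The bottle is centred in y and about 4.6 mm short of seated. I'll go forward 3 mm and lower it.

Request:
drive_tool --moves '[0.003,0,0,0,0,0,0.003,0,0.02,0,0,0,0.003,0,0.04,0,0,0,0.003,0,0.06,0,0,0,0.003,0,0.072,0,0,0,0.003,0,0.08,0,0,0,0.003,0,0.083,0,0,0,0.003,0,0.083,0,0,0,0.003,0,0.083,0,0,0]'

```text
t: 6.73
tool_pos: [0.4715, 0.3058, 0.0606]
tcp_rot: [-180.0, -0.1, 14.3]
wrist_force: [0.6, 0.4, -0.0]
grip_width: 0.0315
finger_force: 30.2
```

Request:
drive_tool --moves '[0,0,0.002,0,0,0,0,0,0.004,0,0,0,0,0,0.005,0,0,0,0,0,0.005,0,0,0,0,0,0.005,0,0,0]'

```text
t: 7.15
tool_pos: [0.4711, 0.3055, 0.0549]
tcp_rot: [-180.0, -0.0, 14.3]
wrist_force: [-0.1, -1.0, -2.0]
grip_width: 0.0314
finger_force: 30.3
```

Request:
drive_tool --moves '[0,0,0.001,0,0,0,0,0,0.002,0,0,0,0,0,0.002,0,0,0,0,0,0.002,0,0,0]'

```text
t: 7.48
tool_pos: [0.4712, 0.3055, 0.053]
tcp_rot: [-180.0, -0.0, 14.3]
wrist_force: [-0.3, 0.2, 0.0]
grip_width: 0.0311
finger_force: 30.4
```

Request:
drive_tool --moves '[0,0,0.0005,0,0,0,0,0,0.0005,0,0,0,0,0,0.0005,0,0,0,0,0,0.0005,0,0,0,0,0,0.0005,0,0,0,0,0,0.0005,0,0,0]' --claw 0.06

```text
t: 7.98
tool_pos: [0.471, 0.3055, 0.0523]
tcp_rot: [-180.0, -0.0, 14.3]
wrist_force: [-0.3, -1.0, 0.7]
grip_width: 0.0602
finger_force: 0.0
```

Request:
drive_tool --moves '[0,0,-0.02,0,0,0,0,0,-0.05,0,0,0,0,0,-0.09,0,0,0,0,0,-0.12,0,0,0,0,0,-0.12,0,0,0,0,0,-0.12,0,0,0]'

```text
t: 8.48
tool_pos: [0.4719, 0.3064, 0.1746]
tcp_rot: [-179.8, -0.2, 14.3]
wrist_force: [0.5, -0.6, -0.4]
grip_width: 0.0599
finger_force: 0.0
```

```bash
python3 - <<'E'
from h import *
s=manip.read_state();print(s["tool_pos"],s["tcp_rot"],s["joint_positions"],s["wrist_force"],s["ft_torque"])
w=snapshot("wrist")[:,:,::-1];cv2.imwrite("pics/w4.png",w)
E
```

```text
[0.47191752 0.30637777 0.17459229] [-179.84509951   -0.236446     14.33446856] [ 4.89244890e+01  1.63642005e+01  4.61164433e+00  6.86103041e-03
 -7.79648564e+01  5.54088851e+01] [ 0.48782168 -0.6295353  -0.40383104] [-0.00026209  0.06542313  0.01114585]
```

View pics/w4.png

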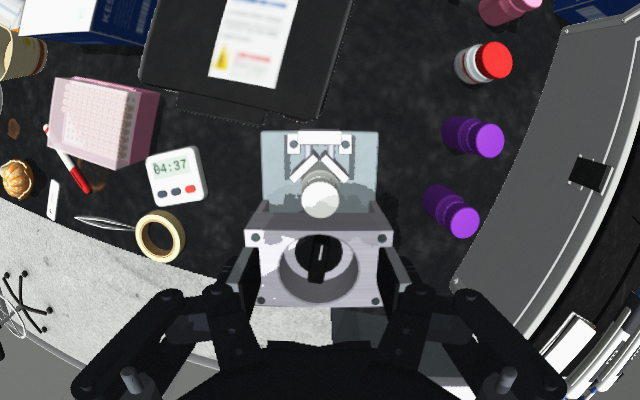

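The bottle stands released in the V, cap at (320,198). The knob bar's top runs from about (321,238) to (317,282), and the well rim spans (278..359, 233..302). Now I'll place the knob relative to the tool, using dark-pixel PCA for the bar.

```bash
python3 - <<'E'
from h import *
T=toolT();R,t=T
im=cv2.imread("pics/w4.png")
loc=lambda p,z:(R.T@(wonz(p,z,T)-t))
g=im.max(2);m=np.zeros_like(g);m[234:288,295:345]=(g[234:288,295:345]<45)
n,l,st,ce=cv2.connectedComponentsWithStats(m);k=1+st[1:,4].argmax();print(st[k],ce[k])
ys,xs=np.nonzero(l==k)
P=np.array([loc((x,y),.086)[:2] for x,y in zip(xs,ys)])
rc=cv2.minAreaRect((P*1000).astype(np.float32));print("bar/skirt rect mm",rc)
# pointer line (bright) in the bar
W=np.array([loc(p,.1)[:2] for p in [(278,268),(359,268),(318,233),(318,303)]])*1000;print("well pts mm\n",W.round(1))
for p in[(321,238),(317,282)]:print(loc(p,.086)*1000)
for p in [(260,301),(376,301),(253,238),(385,238)]: print("screw",loc(p,.1)*1000)
print("bottle",loc((320,198),.096)*1000)
cv2.imwrite("pics/k.png",cv2.resize(im[220:310,260:380],None,fx=6,fy=6,interpolation=cv2.INTER_CUBIC))
E
```

```text
[ 295  235   47   49 1500] [317.83466667 255.386     ]
bar/skirt rect mm ((-60.96711349487305, 2.9108028411865234), (43.08892822265625, 51.40522384643555), 66.6390151977539)
well pts mm
 [[ -64.6  -36.4]
 [ -64.5   37.3]
 [ -29.5    0. ]
 [-103.7   -0. ]]
[-40.55033965   2.72903622  86.58965606]
[-88.21100695  -0.99924379  86.56410927]
screw [-102.78964567  -56.474877     72.61211798]
screw [-102.59952113   56.40398538   72.49624448]
screw [-34.82237479 -57.16365285  72.65472051]
screw [-34.72731495  58.92028645  72.53549497]
bottle [ 0.73023591  1.67761664 76.61617447]
```

View pics/k.png

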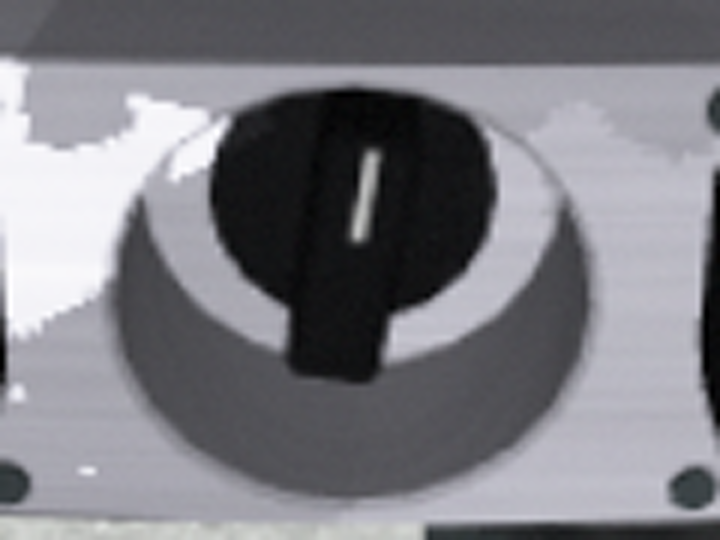

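Knob axis at tool (-67, 0.5) mm: the fitted well diameter is 74.2 mm, and the bottle is about 68 mm from the axis. The bar is turned about 7° clockwise. I'll move over the knob and narrow the fingers.

Request:
drive_tool --moves '[-0.035,0,0,0,0,0.06,-0.067,0.0005,0,0,0,0.12,-0.067,0.0005,0.02,0,0,0.12,-0.067,0.0005,0.04,0,0,0.12,-0.067,0.0005,0.06,0,0,0.12,-0.067,0.0005,0.06,0,0,0.12,-0.067,0.0005,0.06,0,0,0.12]' --claw 0.032

```text
t: 9.12
tool_pos: [0.4054, 0.2872, 0.1109]
tcp_rot: [179.8, 0.2, 7.5]
wrist_force: [1.0, 0.4, 1.4]
grip_width: 0.0323
finger_force: 0.0
```

```bash
python3 - <<'E'
from h import *
s=manip.read_state();print(s["tool_pos"],s["tcp_rot"],s["joint_positions"],s["grip_width"],s["ft_torque"])
w=snapshot("wrist")[:,:,::-1];cv2.imwrite("pics/w5.png",cv2.resize(w[180:380,200:440],None,fx=3,fy=3))
E
```

```text
[0.40540997 0.28721558 0.11089984] [1.79814712e+02 1.70904998e-01 7.46353953e+00] [ 5.34261386e+01  1.15954170e+01 -1.12785538e+01  6.43326281e-03
 -6.73780311e+01  4.40351896e+01] 0.03229816955525638 [ 0.05358749 -0.01791341 -0.00516051]
```

View pics/w5.png

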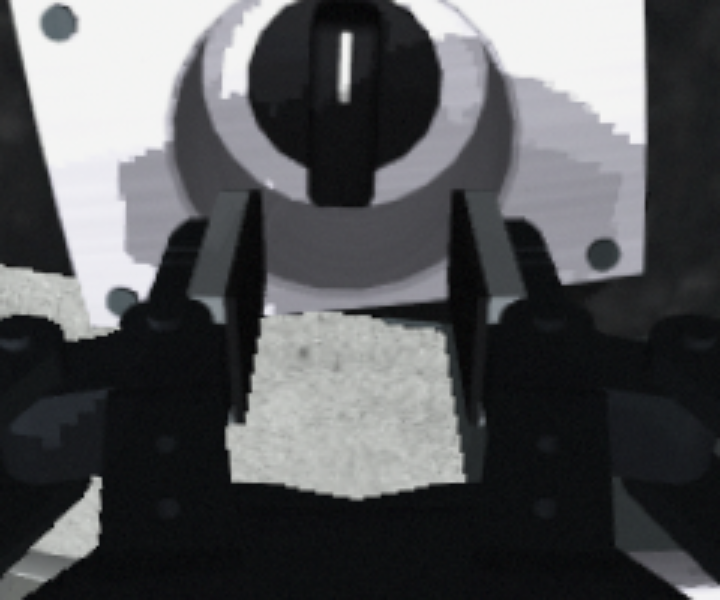

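The bar is aligned with the fingers, but the well centre (col ≈314.7) is slightly left. I'll compute the correction.

```bash
python3 - <<'E'
from h import *
T=toolT();R,t=T
loc=lambda p,z:(R.T@(wonz((200+p[0]/3,180+p[1]/3),z,T)-t)*1000).round(1)
print("well L,R,bottom",loc((170,125),.1),loc((518,125),.1),loc((344,290),.1))
print("bar top near end, far", loc((343,140),.086),loc((343,5),.086), loc((308,60),.086),loc((380,60),.086))
print("screws",loc((58,22),.1),loc((603,254),.1))
E
```

```text
well L,R,bottom [  4.4 -39.7  12.2] [ 4.4 35.4 12.3] [-36.5  -2.3  12.3]
bar top near end, far [-4.6 -2.5 26.2] [27.4 -2.4 26.2] [ 14.7 -10.3  26.2] [14.7  5.8 26.2]
screws [ 27.5 -62.9  12.1] [-28.1  57.8  12.3]
```

Request:
drive_tool --moves '[0,-0.0024,0,0,0,0,0,-0.0024,0.012,0,0,0,0,-0.0024,0.024,0,0,0,0,-0.0024,0.036,0,0,0,0,-0.0024,0.044,0,0,0,0,-0.0024,0.047,0,0,0,0,-0.0024,0.047,0,0,0,0,-0.0024,0.047,0,0,0]'

```text
t: 9.83
tool_pos: [0.4064, 0.2912, 0.066]
tcp_rot: [-180.0, -0.1, 7.5]
wrist_force: [-0.3, 0.1, 0.7]
grip_width: 0.0319
finger_force: 0.0
```

Request:
drive_tool --moves '[0,0,0,0,0,0,0,0,0,0,0,0,0,0,0,0,0,0,0,0,0,0,0,0,0,0,0,0,0,0,0,0,0,0,0,0]' --claw 0.008 --force 25

```text
t: 10.33
tool_pos: [0.406, 0.2908, 0.0654]
tcp_rot: [-180.0, -0.0, 7.5]
wrist_force: [-0.5, -0.2, -1.0]
grip_width: 0.0077
finger_force: 0.0
```

```bash
python3 - <<'E'
from h import *
s=manip.read_state();print({k:np.round(s[k],3) for k in s})
E
```

```text
{'t': np.float64(10.333), 'joint_positions': array([ 5.3625e+01,  1.3953e+01, -1.5420e+01,  1.0000e-03, -6.0622e+01,
        4.3835e+01]), 'qvel': array([ 0.076,  0.155, -0.107, -0.062,  0.016, -0.005]), 'joint_efforts': array([ 0.0000e+00, -3.5183e+01,  2.0992e+01,  4.7320e+00, -1.0000e-03,
       -0.0000e+00]), 'tool_pos': array([0.406, 0.291, 0.065]), 'tcp_rot': array([-1.79997e+02, -5.00000e-03,  7.46100e+00]), 'wrist_force': array([-0.491, -0.154, -1.009]), 'ft_torque': array([ 0.043, -0.022,  0.039]), 'finger_force': np.float64(0.0), 'grip_width': np.float64(0.008)}
```

The fingers read 7.7 mm with no force, so I'll command full closure to see whether there is anything between them. I've also overrun the limit: I have viewed 11 pictures against 10, so from here I'll work from numbers only.

Request:
drive_tool --moves '[0,0,0,0,0,0,0,0,0,0,0,0,0,0,0,0,0,0,0,0,0,0,0,0]' --claw 0 --force 25

```text
t: 10.67
tool_pos: [0.4059, 0.2907, 0.0653]
tcp_rot: [180.0, 0.0, 7.5]
wrist_force: [-0.1, -0.7, 0.3]
grip_width: 0.0002
finger_force: 0.0
```

Nothing is between the fingers. The pad tips in the last wrist image, and the bottle grip at the neck (31.8 mm), both say the tips sit about 25 mm behind the nominal TCP. So I'm still above the bar and will reopen and go down about 19 mm, watching the force.

Request:
drive_tool --moves '[0,0,0,0,0,0,0,0,0,0,0,0,0,0,0,0,0,0,0,0,0,0,0,0,0,0,0,0,0,0,0,0,0.003,0,0,0,0,0,0.006,0,0,0,0,0,0.009,0,0,0,0,0,0.012,0,0,0,0,0,0.012,0,0,0]' --claw 0.032

```text
t: 11.5
tool_pos: [0.4055, 0.2903, 0.0524]
tcp_rot: [179.9, 0.1, 7.5]
wrist_force: [0.2, -0.3, 0.4]
grip_width: 0.0321
finger_force: 0.0
```

Request:
drive_tool --moves '[0,0,0.002,0,0,0,0,0,0.004,0,0,0,0,0,0.006,0,0,0,0,0,0.006,0,0,0]'

```text
t: 11.83
tool_pos: [0.4057, 0.2905, 0.0468]
tcp_rot: [180.0, 0.0, 7.5]
wrist_force: [0.3, 0.2, 0.1]
grip_width: 0.0319
finger_force: 0.0
```

Request:
drive_tool --moves '[0,0,0,0,0,0,0,0,0,0,0,0,0,0,0,0,0,0,0,0,0,0,0,0,0,0,0,0,0,0,0,0,0,0,0,0]' --claw 0.005 --force 25

```text
t: 12.33
tool_pos: [0.406, 0.2902, 0.0474]
tcp_rot: [179.9, -0.0, 7.5]
wrist_force: [1.2, -3.9, 2.0]
grip_width: 0.0154
finger_force: 26.9
```

Gripped the bar at 15.4 mm. Now turning clockwise (+tool z).

Request:
drive_tool --moves '[0,0,0,0,0,0.08,0,0,0,0,0,0.16,0,0,0,0,0,0.24,0,0,0,0,0,0.32,0,0,0,0,0,0.4,0,0,0,0,0,0.48,0,0,0,0,0,0.56,0,0,0,0,0,0.6,0,0,0,0,0,0.6,0,0,0,0,0,0.6]'

```text
t: 13.17
tool_pos: [0.4059, 0.2898, 0.0474]
tcp_rot: [179.9, -0.0, -26.9]
wrist_force: [2.0, -5.9, 3.0]
grip_width: 0.015
finger_force: 27.2
```

```bash
cat >> h.py <<'E'
def st():
    s=manip.read_state();R,t=toolT();print(s["t"],s["tool_pos"].round(4),"yaw",s["tcp_rot"][2].round(1),"F",s["wrist_force"].round(1),"M",s["ft_torque"].round(3),"Ftool",(R.T@s["wrist_force"]).round(1),"w",s["grip_width"].round(4),s["finger_force"],"j6",s["joint_positions"][5].round(1))
E
python3 -c "from h import *;st()"
```

```text
Traceback (most recent call last):
  File "h.py", line 21, in st
    s=manip.read_state();R,t=toolT();print(s["t"],s["tool_pos"].round(4),"yaw",s["tcp_rot"][2].round(1),"F",s["wrist_force"].round(1),"M",s["ft_torque"].round(3),"Ftool",(R.T@s["wrist_force"]).round(1),"w",s["grip_width"].round(4),s["finger_force"],"j6",s["joint_positions"][5].round(1))
                                                                                                                                                                                                              ^^^^^^^^^^^^^^^^^^^^^
AttributeError: 'float' object has no attribute 'round'
```

Request:
drive_tool --moves '[0.0004,0.0009,0,0,0,0.08,0.0004,0.0009,0,0,0,0.16,0.0004,0.0009,0,0,0,0.24,0.0004,0.0009,0,0,0,0.32,0.0004,0.0009,0,0,0,0.4,0.0004,0.0009,0,0,0,0.48,0.0004,0.0009,0,0,0,0.56,0.0004,0.0009,0,0,0,0.64,0.0004,0.0009,0,0,0,0.72,0.0004,0.0009,0,0,0,0.8,0.0004,0.0009,0,0,0,0.8,0.0004,0.0009,0,0,0,0.8]'

```text
t: 14.17
tool_pos: [0.4056, 0.2894, 0.0474]
tcp_rot: [180.0, -0.0, -72.6]
wrist_force: [-1.9, -4.5, 4.8]
grip_width: 0.0149
finger_force: 27.3
```

```bash
sed -i 's/s\["grip_width"\].round(4)/s["grip_width"]/' h.py; python3 -c "from h import *;st()"
```

```text
14.1667 [0.4056 0.2894 0.0474] yaw -72.6 F [-1.9 -4.5  4.8] M [-1.588  0.591 -0.049] Ftool [ 3.7  3.2 -4.8] w 0.014883925029012255 27.318018972873688 j6 -36.2
```

Knob is at about 1.52 rad. Continuing, ending the call mid-motion so the torque can be read while turning.

Request:
drive_tool --moves '[0.0008,0.0004,0,0,0,0.06,0.0008,0.0004,0,0,0,0.12,0.0008,0.0004,0,0,0,0.18,0.0008,0.0004,0,0,0,0.22,0.0008,0.0004,0,0,0,0.26,0.0008,0.0004,0,0,0,0.3,0.0008,0.0004,0,0,0,0.34]'

```text
t: 14.75
tool_pos: [0.4054, 0.2894, 0.0474]
tcp_rot: [180.0, 0.1, -92.2]
wrist_force: [-2.4, -1.8, 4.7]
grip_width: 0.0152
finger_force: 27.1
```

```bash
python3 -c "from h import *;st()"
```

```text
14.75 [0.4054 0.2894 0.0474] yaw -92.2 F [-2.4 -1.8  4.7] M [-0.794  0.954  0.028] Ftool [ 1.9  2.4 -4.7] w 0.01521868341620054 27.063325345516205 j6 -55.7
```

Request:
drive_tool --moves '[0.0002,0.0004,0,0,0,0.03,0.0002,0.0004,0,0,0,0.06,0.0002,0.0004,0,0,0,0.09,0.0002,0.0004,0,0,0,0.12,0.0002,0.0004,0,0,0,0.15,0.0002,0.0004,0,0,0,0.18,0.0002,0.0004,0,0,0,0.21]'

```text
t: 15.33
tool_pos: [0.4052, 0.2894, 0.0474]
tcp_rot: [180.0, 0.1, -104.2]
wrist_force: [-0.6, -2.6, 3.2]
grip_width: 0.0151
finger_force: 26.9
```

```bash
python3 -c "from h import *;st()"
```

```text
15.3333 [0.4052 0.2894 0.0474] yaw -104.2 F [-0.6 -2.6  3.2] M [-0.552  0.758  0.086] Ftool [ 2.7 -0.  -3.2] w 0.015075766502346566 26.919177174568176 j6 -67.7
```

Request:
drive_tool --moves '[0,0,0,0,0,0.03,0,0,0,0,0,0.06,0,0,0,0,0,0.09,0,0,0,0,0,0.12,0,0,0,0,0,0.15]'

```text
t: 15.75
tool_pos: [0.405, 0.2894, 0.0474]
tcp_rot: [180.0, 0.1, -112.8]
wrist_force: [-2.1, -1.2, 3.7]
grip_width: 0.015
finger_force: 27.0
```

```bash
python3 -c "from h import *;st()"
```

```text
15.75 [0.405  0.2894 0.0474] yaw -112.8 F [-2.1 -1.2  3.7] M [-0.531  0.919  0.178] Ftool [ 2.   1.5 -3.7] w 0.014972579194858627 26.96075677871704 j6 -76.3
```

```bash
cat >> h.py <<'E'
def av(n=8):
    m=[]
    for i in range(n):
        snapshot("wrist");s=manip.read_state();m.append([s["ft_torque"][2],*s["wrist_force"],s["tcp_rot"][2]])
    m=np.array(m);print(s["t"],m.mean(0).round(3),m.std(0).round(3))
E
python3 -c "from h import *;av()"
```

```text
16.15 [ 9.90000e-02 -3.75200e+00  1.25000e-01  4.21600e+00 -1.12777e+02] [0.053 0.883 0.859 0.587 0.049]
```

Request:
drive_tool --moves '[0,0,0,0,0,0.03,0,0,0,0,0,0.06,0,0,0,0,0,0.08,0,0,0,0,0,0.1,0,0,0,0,0,0.1]'

```text
t: 16.57
tool_pos: [0.405, 0.2893, 0.0474]
tcp_rot: [180.0, 0.0, -118.6]
wrist_force: [-5.5, 1.3, 6.2]
grip_width: 0.0152
finger_force: 27.2
```

```bash
python3 -c "from h import *;av()"
```

```text
16.9667 [   0.133   -5.504    1.011    5.195 -118.556] [0.036 0.292 0.584 0.64  0.005]
```

Request:
drive_tool --moves '[0,0,0,0,0,0.03,0,0,0,0,0,0.06,0,0,0,0,0,0.08,0,0,0,0,0,0.1,0,0,0,0,0,0.1]'

```text
t: 17.38
tool_pos: [0.4049, 0.2893, 0.0474]
tcp_rot: [179.9, 0.0, -124.3]
wrist_force: [-6.5, 1.6, 6.3]
grip_width: 0.0149
finger_force: 27.3
```

```bash
python3 -c "from h import *;av(12)"
```

```text
17.9833 [   0.191   -6.065    1.311    5.191 -124.279] [0.039 0.295 0.656 0.558 0.003]
```

0.14 N m over free turning, and rising as expected. I'll add a touch more, then let go and lift.

Request:
drive_tool --moves '[0,0,0,0,0,0.02,0,0,0,0,0,0.03,0,0,0,0,0,0.03,0,0,0,0,0,0.03]'

```text
t: 18.32
tool_pos: [0.4048, 0.2893, 0.0474]
tcp_rot: [179.9, 0.0, -126.0]
wrist_force: [-6.4, 0.8, 5.9]
grip_width: 0.0153
finger_force: 27.3
```

```bash
python3 -c "from h import *;av(12)"
```

```text
18.9167 [   0.234   -6.074    1.252    5.469 -125.986] [0.036 0.466 0.429 0.446 0.002]
```

Request:
drive_tool --moves '[0,0,0,0,0,0.03,0,0,0,0,0,0.03,0,0,0,0,0,0.03,0,0,0,0,0,0.03,0,0,0,0,0,0.03,0,0,0,0,0,0.03]' --claw 0.032

```text
t: 19.42
tool_pos: [0.4054, 0.2887, 0.0472]
tcp_rot: [-180.0, 0.0, -127.7]
wrist_force: [0.0, -1.3, 0.3]
grip_width: 0.0323
finger_force: 0.0
```

Request:
drive_tool --moves '[0,0,-0.015,0,0,0,0,0,-0.03,0,0,0,0,0,-0.05,0,0,0,0,0,-0.08,0,0,0,0,0,-0.11,0,0,0,0,0,-0.14,0,0,0,0,0,-0.14,0,0,0,0,0,-0.14,0,0,0]'

```text
t: 20.08
tool_pos: [0.4061, 0.2896, 0.1891]
tcp_rot: [-180.0, 0.3, -127.7]
wrist_force: [-0.4, 0.4, -0.8]
grip_width: 0.0317
finger_force: 0.0
```

```bash
python3 - <<'E'
from h import *
st()
T=toolT();im=snapshot("scene")[:,:,::-1];hsv=cv2.cvtColor(im,cv2.COLOR_BGR2HSV)
# red cap & old one, in scene view
old=cv2.imread("pics/scene0.png")
for a in(old,im):
    h=cv2.cvtColor(a,cv2.COLOR_BGR2HSV);m=((h[...,1]>150)&((h[...,0]<8)|(h[...,0]>172))&(h[...,2]>120)).astype(np.uint8);m[:160]=0;m[200:]=0;m[:,:300]=0;m[:,340:]=0
    ys,xs=np.nonzero(m);print("red",xs.mean(),ys.mean(),len(xs))
# white bottle blob in wide box around the expected nest, by projection, scene and top
for n in("scene","top"):
    a=snapshot(n).astype(int);x=np.array([.4035+.0695*.969,.2885+.0695*.247,.096]);p=proj(n,x);print(n,p)
    u,v=p.astype(int);c=a[v-14:v+14,u-14:u+14];m=(c.min(2)>190)
    N,l,s,ce=cv2.connectedComponentsWithStats(m.astype(np.uint8))
    for k in range(1,N):
        if s[k,4]>30:print(s[k],onz(n,ce[k]+[u-14,v-14],.096).round(4))
E
```

```text
20.0833 [0.4061 0.2896 0.1891] yaw -127.7 F [-0.4  0.4 -0.8] M [-0.063 -0.001  0.007] Ftool [-0.1  0.6  0.8] w 0.031735310231099476 0.0 j6 -91.3
red 319.4306220095694 176.3444976076555 209
red 314.0 193.5 2
scene [299.33632691 234.84841799]
[  4   9  19  14 199] [0.471  0.3076 0.096 ]
[ 0 20  7  8 34] [0.4605 0.3334 0.096 ]
top [285.91831041 248.62852203]
[  0   0  15  28 196] [0.4686 0.3241 0.096 ]
[16  1 12 14 85] [0.4868 0.2945 0.096 ]
```

The cap is at (0.471, 0.308), within about 2 mm of the seated place. The squat bottle is hidden by the arm in this view, but it was never approached. Nothing is in contact, so I'll hand in.

```bash
python3 -c "
from rig import manip
print(manip.finish_job())"
```

```text
the job is handed in; nothing more can be done
None
```

I handed the job in with the slim bottle standing in the V stop and gripped by the cam at about 0.18 N m over free turning, possibly up to 0.2; the squat bottle was never approached, and I viewed 11 pictures, one over the limit of 10.

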